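# Hang the light-guard door on its lift-off hinge pins

## Task

The test housing's light-guard door has been taken off and stands in the two-slot stand beside a blank panel. Take the door (the one with the two hinge knuckles) by its top tab, hang it on the housing's two upright hinge pins so that both knuckles are fully down and the door stands upright, roughly square across the housing's open mouth, and let go only once it is down. Leave the blank panel standing where it is.

Things in the scene. Friction and masses are not known exactly. Their poses are not given: they have to be found in the camera images.
- door: Lift-off door, 0.4 kg, upright in a slot. Grey plate 140 wide (y), 12 thick (x), 170 tall; top-centre grip tab 60 wide, 12 thick, up to z 220 mm: pinch across x. Origin: middle of underside, z up. At its +y end two vertical steel tube knuckles on the axis x 0, y +92 mm: outer dia 34, bore 24, 20 tall, undersides at z 15 and 140. Once hung it stays upright with its underside on the base plate.
- housing: Fixed grey box with open mouth on a base plate. Origin: on the table below the middle of the hung door; x points out of the mouth, z up. Door fully down and square: door origin at (0, 0, 20 mm), axes parallel. Base plate top z 20, out to x +65 mm. Box: front edges at x -35, y -105 to 115, z up to 190 mm. Bring the door in level from +x, underside at z 50 to 100 mm, then lower straight down.
- pin_upper (a point): Upper hinge pin's foot (top of its collar), housing frame (0, 92, 160 mm), same axes. Two upright steel pins on this axis, dia 12, pointed, 24 long, on collars dia 30, 10 thick, tops at z 160 and 35 mm: pin tops z 184 and 59. Knuckles rest on the collars. The upper collar overhangs the lower pin, so stay 45 mm or more out (+x) until the door is at entry height.
- blank: Blank panel, a bystander: same plate, tab, origin and axes as the door but no knuckles. Loose, upright in the other slot of the fixed black stand, 90 mm from the door along x. Stand floor 10 mm above the table, slots 16 wide, 40 deep, along y: lift the door straight up at least 45 mm, and move it off sideways (along y) to in front of the housing, not across the blank.

How it is judged:
On the way, in this order (a step that is already met when the one before it is completed fails the run):
1. the door is held in the gripper, across the housing's mouth, above its pins (x of door in the frame of housing between -0.06 and 0.06 m and y of door in the frame of housing between -0.03 and 0.03 m and z of door in the frame of housing above 0.044 m and contact force between the fingers and door above 0.5 N), for 0.05 s.
2. the door has been lowered onto both pins, to within 8 mm of fully down, still held (x of door in the frame of housing between -0.06 and 0.06 m and y of door in the frame of housing between -0.03 and 0.03 m and z of door in the frame of housing below 0.028 m and contact force between the fingers and door above 0.5 N), for 0.1 s.
At the end, for the whole second after the job is handed in: Door on both pins: underside within 5 mm of fully down, upper pin within 9 mm of the knuckle axis in door x and y, upright within 0.1 rad, square within 0.35 rad, its middle within 45 mm (x) and 30 mm (y) of its place, released and at rest (x of door in the frame of housing between -0.045 and 0.045 m and y of door in the frame of housing between -0.03 and 0.03 m and z of door in the frame of housing between 0.015 and 0.025 m and angle between door's own z axis and vertical below 0.1 rad and angle between the x axis of door and the x axis of housing, either way round below 0.35 rad and x of pin_upper in the frame of door between -0.009 and 0.009 m and y of pin_upper in the frame of door between 0.083 and 0.101 m and linear speed of door below 0.02 m/s and contact force between the fingers and door below 0.1 N); the robot touches nothing.
It fails at once if the blank panel is moved by more than 30 mm or tipped over (distance of blank from where it was at the start of the episode above 0.03 m or angle between blank's own z axis and vertical above 0.35 rad).
It also fails if it takes over 51 s, if anything falls off the work surface, if the arm or the gripper's body presses on something with over 40 N, if the wrist force passes 120 N, or if a joint passes its speed limit or range.

## Robot

A 6-joint arm with a two-finger parallel gripper is mounted at the origin on the work surface. World frame = base frame: x ahead of the robot, y to its left, z up, the work surface at z = 0. Lengths are in m, angles in rad, forces in N, time in s.
With the tool pointing down it reaches from about 0.3 to 0.875 m from the base axis. Payload 6.4 kg.
Tool frame: the origin (TCP) lies on the centre line of the jaws, within the pads' length; the fingertips stand 14 mm ahead of it and the grasp point (between the pads) lies 5 mm behind it; z points along the fingers, y is the line along which they close (so a half turn about z gives the same grasp; the last joint's range is limited). The gripper opens to 88 mm and grips with 3 to 60 N. Pads are 18 mm wide; open, the fingers measure 123 mm over their backs; the gripper's body (75 mm by 187 mm) begins 45 mm behind the grasp point.
Start: joints at [-0.206, 0.181, 1.607, -0, 1.354, -0.206], TCP at [0.575, 0, 0.253] pointing down, gripper open.
Joint ranges: [-2.99, 2.99], [-0.89, 2.07], [0.3, 2.58], [-1.14, 4.28], [0, 2.63], [-3.12, 3.12]. Speed limits (rad/s): [2.57, 2.57, 3.01, 3.14, 3.14, 3.14].

## Interface

Orientations are given as a 3x3 rotation matrix whose columns are the frame's x, y, z axes.
In Python, from bench import observe, get_image, hand_in gives the robot as it stands.
- The arm moves only by the tool arm_command, never from a script. Its argument "motion" is a list of rows, each an object of numbers: "ax", "ay", "az": the turn, a rotation vector about the tool's x, y, z in rad; "tx", "ty", "tz": the shift along the tool's x, y, z in mm; "fingers": the closure, from 0 (fully open) to 1 (shut). In form: [{"ax": .., "ay": .., "az": .., "tx": .., "ty": .., "tz": .., "fingers": ..}, ...]. A call has 1 to 10 rows; each row shifts and turns the commanded pose from where the row before left it, along the tool's axes as they then stand; what a row does not reach is not made up. A row lasts 1/12 s, in which the tool goes at most 41.7 mm and 7.16 degrees, less where a joint would pass 70% of its speed; a pose out of reach is approached as far as the arm can. A call is refused whole if a number of a shift passes 41.7 or a number of a turn 0.125, either way. A call with a gripper value outside its range is refused whole. The fingers move at their own pace and stop on an object; "squeeze" is the grip in N (left out, the last holds). Time passes only in rows, so rows that do not move let the fingers close. It gives the time, the measured TCP pose, the force, the opening and the grip force at its end, in the units of the state.
- observe(): the state, without advancing time (a new reading comes with each control period).
- get_image(name): name is "scene" or "side" or "wrist"; returns a dict with "image" (400x640x3 uint8, red, green, blue), "vertical_fov" (degrees; the focal length in pixels is half the picture's height over the tangent of half this angle, whatever the lens; pixels are square), "cx", "cy" (the principal point, pixels), "eye" and "rotation" of the camera in the world. Camera axes: x right, y down, z forward; pixel columns grow to the right and rows downward; lengths in m; the calibration is good to about 2 mm. The wrist camera is an equidistant fisheye: a pixel r from the principal point sees the ray r / f radians off the axis. A picture is of the moment at which its call begins. There is no depth.
- hand_in(): hands the job in; it is judged then, once.
The state is a dict: "t": time; "joint_positions": joint angles; "dq": joint speeds; "joint_efforts": joint torques, N m; "ee_pos": TCP position; "orientation": TCP orientation; "wrist_force": force on the tool from outside, world axes, zero at the start; "torque": the same for the moment, N m; "grip_width": opening from 0.0 (shut) to 1.0 (fully open); "finger_force": force on a finger pad.
Only numpy, scipy, OpenCV 4.12 (cv2) and the standard library are available. Lean on these libraries where they do the work, as an engineer would, in place of code of your own. Each camera call takes 0.05 s, during which the arm holds its last target. There are 200 camera calls.

## Working session

There is one attempt and no reset: what is moved stays moved. The work goes in short steps, Python scripts to look and compute and a tool call to move; the robot and the scene stay as the last step left them, time stands still between calls to the robot, and variables do not carry over. Pictures are saved under pics/ and viewed, at most 10 in all, crops included, and the job is handed in when it is done.

Besides the shell and the picture viewer there is one more tool, called after "Emit:" as a command line: name --argument value ..., lists and objects as JSON in quotes. arm_command: Moves the arm, as the interface text tells. Its arguments: {"type":"object","properties":{"motion":{"type":"array","items":{"type":"object","properties":{"ax":{"type":"number"},"ay":{"type":"number"},"az":{"type":"number"},"tx":{"type":"number"},"ty":{"type":"number"},"tz":{"type":"number"},"fingers":{"type":"number"}}}},"squeeze":{"type":"number"}},"required":["motion"]}

```bash
mkdir -p pics
cat > h.py <<'E'
import numpy as np, cv2, pickle
from bench import observe, get_image
def snap(n,f):
    d=get_image(n); cv2.imwrite('pics/'+f+'.png',d['image'][:,:,::-1]); pickle.dump(d,open('pics/'+f+'.pkl','wb')); return d
def ray(d,u,v):
    f=200/np.tan(np.radians(d['vertical_fov'])/2)
    a=np.array([(u-d['cx'])/f,(v-d['cy'])/f,1.])
    if d.get('fish'):
        r=np.hypot(a[0],a[1]); a=np.array([a[0]/r*np.sin(r),a[1]/r*np.sin(r),np.cos(r)]) if r>0 else a
    return np.array(d['eye']),np.array(d['rotation'])@a
def onz(d,u,v,z):
    e,r=ray(d,u,v); return e+r*(z-e[2])/r[2]
def two(d1,p1,d2,p2):
    e1,r1=ray(d1,*p1); e2,r2=ray(d2,*p2); r1/=np.linalg.norm(r1); r2/=np.linalg.norm(r2)
    s=np.linalg.lstsq(np.c_[r1,-r2],e2-e1,rcond=None)[0]
    a=e1+s[0]*r1; b=e2+s[1]*r2; return (a+b)/2,np.linalg.norm(a-b)
E
python3 - <<'E'
from h import *
for n in('scene','side','wrist'):
    d=snap(n,n); print(n,d['vertical_fov'],d['cx'],d['cy'],np.round(d['eye'],3),np.round(d['rotation'],3).tolist())
print(observe())
a=cv2.imread('pics/scene.png');b=cv2.imread('pics/side.png')
E
```

```text
scene 44.22375025533722 310.368047315805 202.63390296946457 [0.801 0.539 1.115] [[-0.913, 0.356, -0.201], [0.409, 0.799, -0.441], [0.003, -0.484, -0.875]]
side 44.483024909928396 318.13540076080363 201.28388111778176 [0.422 0.789 0.653] [[-0.986, -0.104, 0.128], [-0.164, 0.559, -0.813], [0.013, -0.823, -0.568]]
wrist 65.70646984690485 319.1210561662594 197.95740581073048 [0.575 0.071 0.383] [[1.0, 0.001, -0.001], [0.001, -0.962, -0.273], [-0.001, 0.273, -0.962]]
{'t': 0.15, 'joint_positions': array([-2.06276628e-01,  1.81337418e-01,  1.60776041e+00,  1.21789665e-05,
        1.35381615e+00, -2.06310309e-01]), 'dq': array([-0.00113413, -0.00160905, -0.00308032,  0.00063014,  0.0018306 ,
        0.00088049]), 'joint_efforts': array([ 2.17843895e-03, -4.34232402e+01, -3.42173409e+01,  7.02767819e-02,
        3.56537139e-02, -6.69761539e-05]), 'ee_pos': array([5.74611861e-01, 1.15778042e-04, 2.52044292e-01]), 'orientation': array([[-3.08695489e-05,  9.99999166e-01, -1.29087622e-03],
       [ 9.99999960e-01,  3.12339502e-05,  2.82270699e-04],
       [ 2.82310783e-04, -1.29086745e-03, -9.99999127e-01]]), 'wrist_force': array([0.93491667, 0.04845017, 0.83188125]), 'torque': array([ 0.07358096, -0.03293703, -0.02621288]), 'finger_force': 0.0, 'grip_width': 0.9975806086774623}
```

View pics/scene.png

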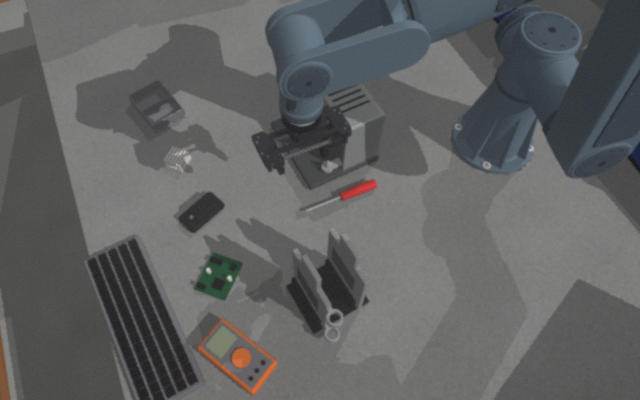

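View pics/side.png

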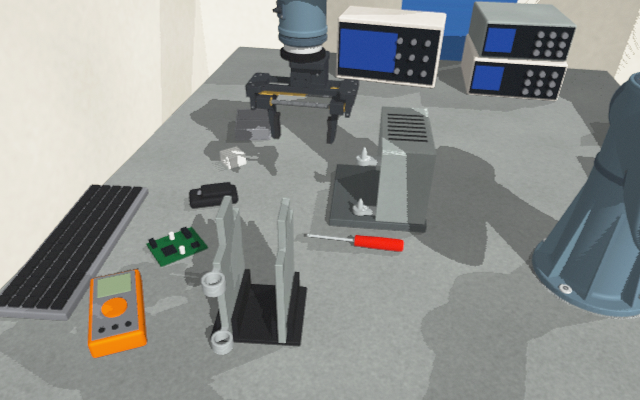

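View pics/wrist.png

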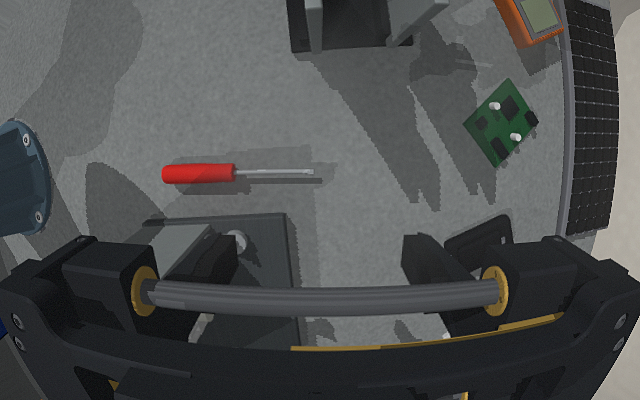

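Run:
```python
import cv2, numpy as np
a=cv2.imread('pics/scene.png')[220:360,270:390];b=cv2.imread('pics/side.png')
r=lambda i,w,h:cv2.resize(i,(w,h),interpolation=cv2.INTER_CUBIC)
o=np.zeros((600,800,3),np.uint8)
o[:420,:360]=r(a,360,420)            # x3, origin 270,220
o[:510,360:690]=r(b[185:355,200:310],330,510) # x3 origin 200,185
cv2.imwrite('pics/c1.png',o)
o=np.zeros((600,800,3),np.uint8)
o[:600,:480]=r(b[100:250,320:440],480,600) # x4 origin 320,100
cv2.imwrite('pics/c2.png',o)
```

```text
(no output)
```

View pics/c1.png

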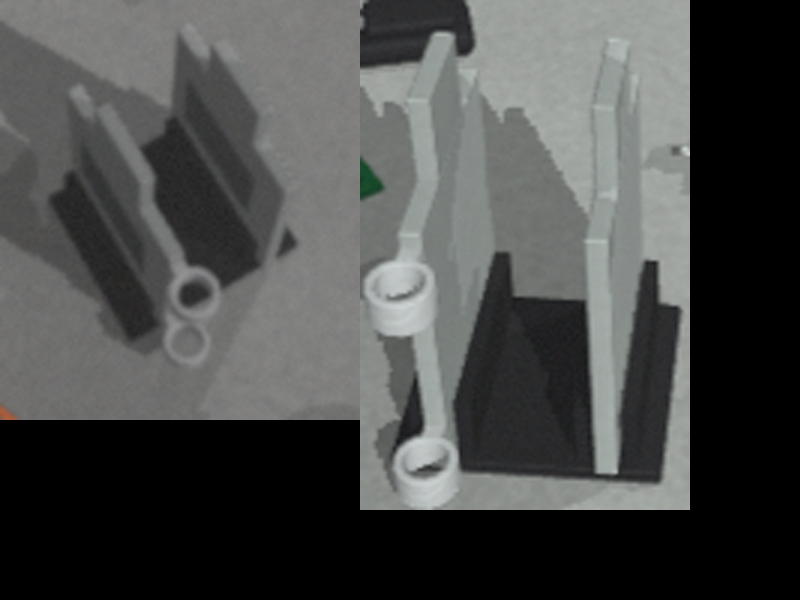

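View pics/c2.png

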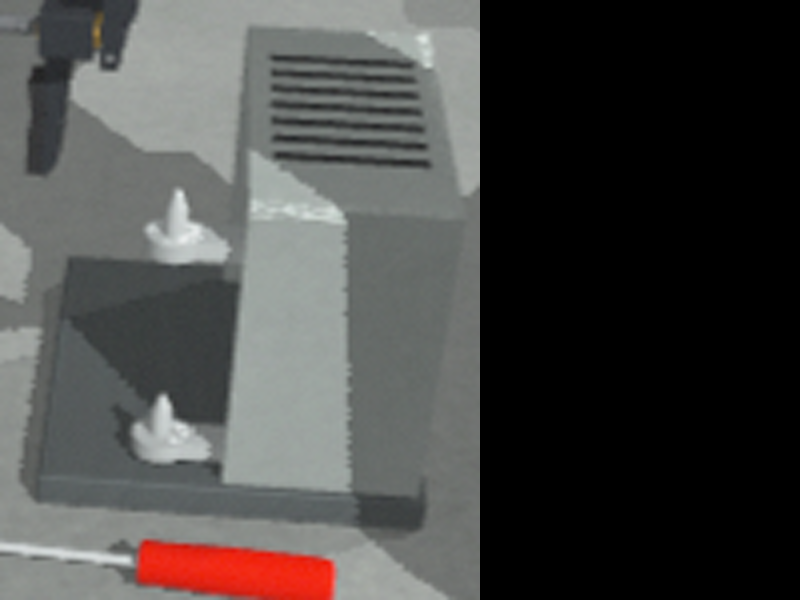

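Run:
```python
from h import *
A=pickle.load(open('pics/scene.pkl','rb'));B=pickle.load(open('pics/side.pkl','rb'))
c1=lambda x,y:((x-360)/3+200,y/3+185); c0=lambda x,y:(x/3+270,y/3+220); c2=lambda x,y:(x/4+320,y/4+100)
P=lambda n,v:print(n,np.round(v,4))
P('upk scene',onz(A,*c0(194,293),.17));P('lok scene',onz(A,*c0(186,341),.045))
P('upk side',onz(B,*c1(400,284),.17));P('lok side',onz(B,*c1(427,458),.045))
P('two up',two(A,c0(194,293),B,c1(400,284))[0]);P('two lo',two(A,c0(186,341),B,c1(427,458))[0])
P('tab near',onz(B,*c1(421,99),.23));P('tab far',onz(B,*c1(445,36),.23));P('plate near',onz(B,*c1(408,235),.18))
P('blank tabnear',onz(B,*c1(605,106),.23));P('blank tab far',onz(B,*c1(619,41),.23))
P('pinU',onz(B,*c2(179,190),.184));P('pinL',onz(B,*c2(163,396),.059))
for n,p,z in(('bp nl',(40,482),.02),('bp fl',(67,258),.02),('bp nr',(425,497),.02),('box fn',(247,215),.19),('box ff',(248,28),.19),('box rn',(462,218),.19)):P(n,onz(B,*c2(*p),z))
```

```text
upk scene [0.646  0.3152 0.17  ]
lok scene [0.6458 0.3149 0.045 ]
upk side [0.6435 0.3153 0.17  ]
lok side [0.6437 0.3135 0.045 ]
two up [0.6449 0.3142 0.168 ]
two lo [0.6447 0.3139 0.0443]
tab near [0.6489 0.2506 0.23  ]
tab far [0.6545 0.1967 0.23  ]
plate near [0.6464 0.2925 0.18  ]
blank tabnear [0.5606 0.24   0.23  ]
blank tab far [0.566  0.1848 0.23  ]
pinU [ 0.4662 -0.0883  0.184 ]
pinL [ 0.4664 -0.0873  0.059 ]
bp nl [ 0.527  -0.0504  0.02  ]
bp fl [ 0.5445 -0.2899  0.02  ]
bp nr [ 0.3219 -0.0747  0.02  ]
box fn [ 0.4308 -0.0579  0.19  ]
box ff [ 0.4433 -0.2819  0.19  ]
box rn [ 0.3274 -0.0746  0.19  ]
```

Emit:
arm_command --motion '[{"tz": -30, "fingers": 0}, {"tx": 28, "ty": 9.6}, {"tx": 28, "ty": 9.6}, {"tx": 28, "ty": 9.6}, {"tx": 28, "ty": 9.6}, {"tx": 28, "ty": 9.6}, {"tx": 28, "ty": 9.6}, {"tx": 28, "ty": 9.6}, {"tx": 28, "ty": 9.6}, {"az": -0.085}]'

```text
invalid input at $.motion[0]: expected keys ax, ay, az, tx, ty, tz, fingers
```

Emit:
arm_command --motion '[{}, {}, {}]'

```text
invalid input at $.motion[0]: expected keys ax, ay, az, tx, ty, tz, fingers
```

Run:
```python
from h import *
w=snap('wrist','w2');s=snap('scene','s2');b=snap('side','b2')
r=lambda i,w,h:cv2.resize(i[:,:,::-1],(w,h),interpolation=cv2.INTER_CUBIC)
o=np.zeros((600,800,3),np.uint8)
o[:300,:480]=r(w['image'],480,300)
o[300:600,:480]=r(s['image'][80:230,250:490],480,300) # x2 origin 250,80
o[:480,480:800]=r(b['image'][140:380,160:320],320,480) # x2 origin 160,140
cv2.imwrite('pics/c3.png',o); o=observe();print(o['ee_pos'],o['orientation'])
```

```text
[5.74850630e-01 3.92283172e-05 2.52414355e-01] [[ 9.67583769e-06  9.99999853e-01 -5.42054165e-04]
 [ 9.99999996e-01 -9.62607736e-06  9.18020916e-05]
 [ 9.17968602e-05 -5.42055051e-04 -9.99999849e-01]]
```

View pics/c3.png

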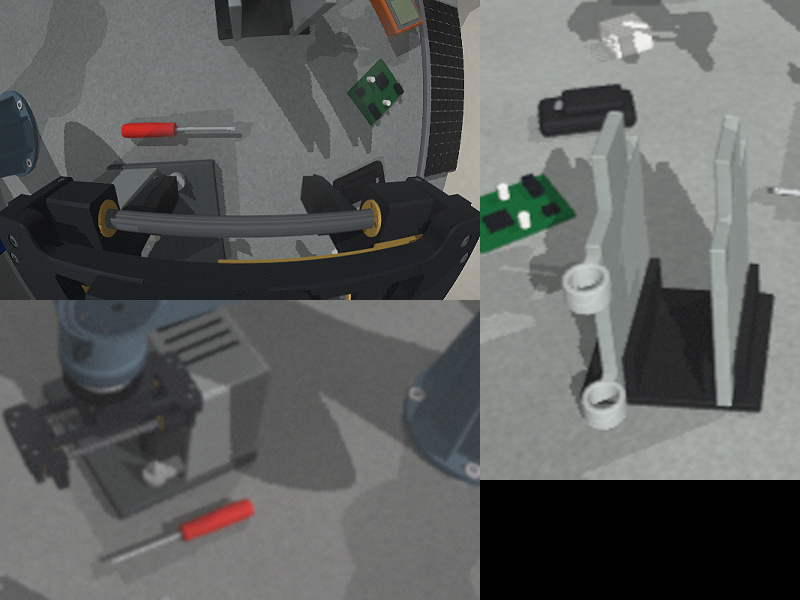

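The move was refused (all keys are needed), so the picture shows the arm still at its start, with the door and blank unmoved. I'm resending it with full rows.

Emit:
arm_command --motion '[{"ax": 0, "ay": 0, "az": 0, "tx": 0, "ty": 0, "tz": -30, "fingers": 0}, {"ax": 0, "ay": 0, "az": 0, "tx": 28, "ty": 9.6, "tz": 0, "fingers": 0}, {"ax": 0, "ay": 0, "az": 0, "tx": 28, "ty": 9.6, "tz": 0, "fingers": 0}, {"ax": 0, "ay": 0, "az": 0, "tx": 28, "ty": 9.6, "tz": 0, "fingers": 0}, {"ax": 0, "ay": 0, "az": 0, "tx": 28, "ty": 9.6, "tz": 0, "fingers": 0}, {"ax": 0, "ay": 0, "az": 0, "tx": 28, "ty": 9.6, "tz": 0, "fingers": 0}, {"ax": 0, "ay": 0, "az": 0, "tx": 28, "ty": 9.6, "tz": 0, "fingers": 0}, {"ax": 0, "ay": 0, "az": 0, "tx": 28, "ty": 9.6, "tz": 0, "fingers": 0}, {"ax": 0, "ay": 0, "az": 0, "tx": 28, "ty": 9.6, "tz": 0, "fingers": 0}, {"ax": 0, "ay": 0, "az": -0.085, "tx": 0, "ty": 0, "tz": 0, "fingers": 0}]'

```text
t: 1.13
ee_pos: [0.6521, 0.2289, 0.282]
orientation: [[-0.088, 0.996, -0.0], [0.996, 0.088, 0.002], [0.002, 0.0, -1.0]]
wrist_force: [-0.3, 0.0, -0.7]
grip_width: 1.005
finger_force: 0.0
```

Emit:
arm_command --motion '[{"ax": 0, "ay": 0, "az": 0, "tx": 0, "ty": 0, "tz": 0, "fingers": 0}, {"ax": 0, "ay": 0, "az": 0, "tx": 0, "ty": 0, "tz": 0, "fingers": 0}, {"ax": 0, "ay": 0, "az": 0, "tx": 0, "ty": 0, "tz": 0, "fingers": 0}]'

```text
t: 1.38
ee_pos: [0.6517, 0.2233, 0.2826]
orientation: [[-0.082, 0.997, -0.0], [0.997, 0.082, -0.0], [-0.0, -0.0, -1.0]]
wrist_force: [0.3, -0.7, 0.1]
grip_width: 0.997
finger_force: 0.0
```

Run:
```python
from h import *
w=snap('wrist','w3');s=snap('scene','s3');b=snap('side','b3')
r=lambda i,w,h:cv2.resize(i[:,:,::-1],(w,h),interpolation=cv2.INTER_CUBIC)
o=np.zeros((600,800,3),np.uint8)
o[:300,:480]=r(w['image'],480,300)
o[300:600,:480]=r(s['image'][80:230,250:490],480,300) # x2 origin 250,80
o[:480,480:800]=r(b['image'][120:360,160:320],320,480) # x2 origin 160,120
cv2.imwrite('pics/c4.png',o); o=observe();print(o['ee_pos'],o['orientation'])
```

```text
[0.65186509 0.22307047 0.28295936] [[-8.26997461e-02  9.96574486e-01  2.16232130e-04]
 [ 9.96574507e-01  8.26997565e-02 -3.95879363e-05]
 [-5.73346717e-05  2.12217516e-04 -9.99999976e-01]]
```

View pics/c4.png

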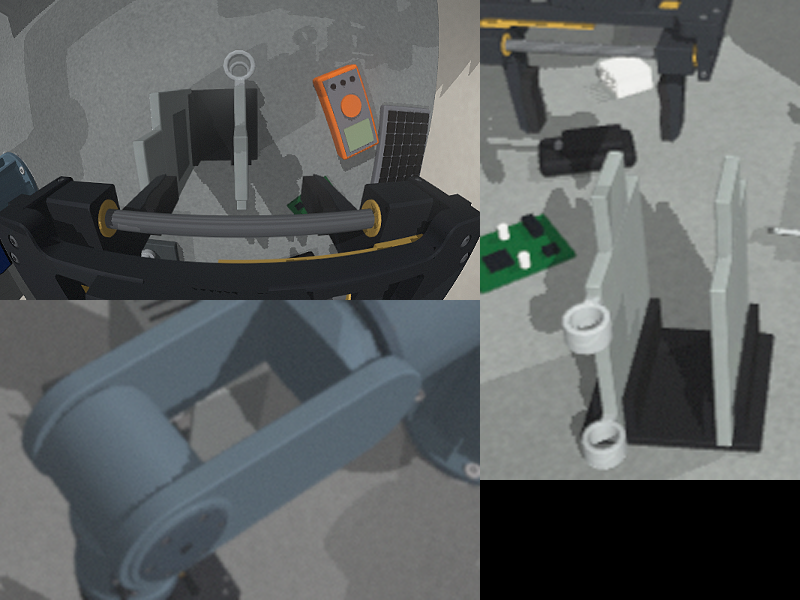

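Emit:
arm_command --motion '[{"ax": 0, "ay": 0, "az": 0, "tx": 0, "ty": 0, "tz": 20, "fingers": 0}, {"ax": 0, "ay": 0, "az": 0, "tx": 0, "ty": 0, "tz": 20, "fingers": 0}, {"ax": 0, "ay": 0, "az": 0, "tx": 0, "ty": 0, "tz": 20, "fingers": 0}, {"ax": 0, "ay": 0, "az": 0, "tx": 0, "ty": 0, "tz": 19, "fingers": 0}, {"ax": 0, "ay": 0, "az": 0, "tx": 0, "ty": 0, "tz": 0, "fingers": 0}, {"ax": 0, "ay": 0, "az": 0, "tx": 0, "ty": 0, "tz": 0, "fingers": 0}]'

```text
t: 2.03
ee_pos: [0.6512, 0.2233, 0.2029]
orientation: [[-0.084, 0.996, -0.002], [0.996, 0.084, -0.0], [-0.0, -0.002, -1.0]]
wrist_force: [0.4, 0.4, -0.2]
grip_width: 1.0
finger_force: 0.0
```

Emit:
arm_command --motion '[{"ax": 0, "ay": 0, "az": 0, "tx": 0, "ty": 0, "tz": 0, "fingers": 0.5}, {"ax": 0, "ay": 0, "az": 0, "tx": 0, "ty": 0, "tz": 0, "fingers": 0.6}, {"ax": 0, "ay": 0, "az": 0, "tx": 0, "ty": 0, "tz": 0, "fingers": 0.7}, {"ax": 0, "ay": 0, "az": 0, "tx": 0, "ty": 0, "tz": 0, "fingers": 0.8}, {"ax": 0, "ay": 0, "az": 0, "tx": 0, "ty": 0, "tz": 0, "fingers": 1}, {"ax": 0, "ay": 0, "az": 0, "tx": 0, "ty": 0, "tz": 0, "fingers": 1}, {"ax": 0, "ay": 0, "az": 0, "tx": 0, "ty": 0, "tz": 0, "fingers": 1}, {"ax": 0, "ay": 0, "az": 0, "tx": 0, "ty": 0, "tz": 0, "fingers": 1}, {"ax": 0, "ay": 0, "az": 0, "tx": 0, "ty": 0, "tz": 0, "fingers": 1}]' --squeeze 30

```text
t: 2.78
ee_pos: [0.6518, 0.224, 0.2037]
orientation: [[-0.085, 0.996, -0.0], [0.996, 0.085, -0.0], [0.0, -0.0, -1.0]]
wrist_force: [0.2, 0.9, -0.7]
grip_width: 0.341
finger_force: 0.0
```

Emit:
arm_command --motion '[{"ax": 0, "ay": 0, "az": 0, "tx": 0, "ty": 0, "tz": 0, "fingers": 1}, {"ax": 0, "ay": 0, "az": 0, "tx": 0, "ty": 0, "tz": 0, "fingers": 1}, {"ax": 0, "ay": 0, "az": 0, "tx": 0, "ty": 0, "tz": 0, "fingers": 1}, {"ax": 0, "ay": 0, "az": 0, "tx": 0, "ty": 0, "tz": 0, "fingers": 1}, {"ax": 0, "ay": 0, "az": 0, "tx": 0, "ty": 0, "tz": 0, "fingers": 1}, {"ax": 0, "ay": 0, "az": 0, "tx": 0, "ty": 0, "tz": 0, "fingers": 1}]' --squeeze 40

```text
t: 3.28
ee_pos: [0.6518, 0.224, 0.2037]
orientation: [[-0.085, 0.996, -0.0], [0.996, 0.085, 0.0], [0.0, -0.0, -1.0]]
wrist_force: [-0.3, -0.1, -1.2]
grip_width: 0.133
finger_force: 40.0
```

Emit:
arm_command --motion '[{"ax": 0, "ay": 0, "az": 0, "tx": 0, "ty": 0, "tz": -5, "fingers": 1}, {"ax": 0, "ay": 0, "az": 0, "tx": 0, "ty": 0, "tz": -10, "fingers": 1}, {"ax": 0, "ay": 0, "az": 0, "tx": 0, "ty": 0, "tz": -10, "fingers": 1}, {"ax": 0, "ay": 0, "az": 0, "tx": 0, "ty": 0, "tz": -10, "fingers": 1}, {"ax": 0, "ay": 0, "az": 0, "tx": 0, "ty": 0, "tz": -10, "fingers": 1}, {"ax": 0, "ay": 0, "az": 0, "tx": 0, "ty": 0, "tz": -10, "fingers": 1}, {"ax": 0, "ay": 0, "az": 0, "tx": 0, "ty": 0, "tz": -10, "fingers": 1}, {"ax": 0, "ay": 0, "az": 0, "tx": 0, "ty": 0, "tz": 0, "fingers": 1}]'

```text
t: 3.95
ee_pos: [0.653, 0.2242, 0.2723]
orientation: [[-0.085, 0.996, 0.005], [0.996, 0.085, 0.001], [0.0, 0.005, -1.0]]
wrist_force: [0.4, -0.2, -3.8]
grip_width: 0.134
finger_force: 40.0
```

Emit:
arm_command --motion '[{"ax": 0, "ay": 0, "az": 0, "tx": -10, "ty": 0, "tz": 0, "fingers": 1}, {"ax": 0, "ay": 0, "az": 0, "tx": -20, "ty": 0, "tz": 0, "fingers": 1}, {"ax": 0, "ay": 0, "az": 0, "tx": -20, "ty": 0, "tz": 0, "fingers": 1}, {"ax": 0, "ay": 0, "az": 0, "tx": -20, "ty": 0, "tz": 0, "fingers": 1}, {"ax": 0, "ay": 0, "az": 0, "tx": -20, "ty": 0, "tz": 0, "fingers": 1}, {"ax": 0, "ay": 0, "az": 0, "tx": -20, "ty": 0, "tz": 0, "fingers": 1}, {"ax": 0, "ay": 0, "az": 0, "tx": -20, "ty": 0, "tz": 0, "fingers": 1}, {"ax": 0, "ay": 0, "az": 0, "tx": -20, "ty": 0, "tz": 0, "fingers": 1}, {"ax": 0, "ay": 0, "az": 0, "tx": -20, "ty": 0, "tz": 0, "fingers": 1}, {"ax": 0, "ay": 0, "az": 0, "tx": -20, "ty": 0, "tz": 0, "fingers": 1}]'

```text
t: 4.78
ee_pos: [0.6673, 0.0329, 0.2676]
orientation: [[-0.085, 0.996, -0.002], [0.996, 0.085, -0.0], [0.0, -0.002, -1.0]]
wrist_force: [-0.1, -0.3, -3.1]
grip_width: 0.131
finger_force: 40.0
```

Emit:
arm_command --motion '[{"ax": 0, "ay": 0, "az": 0, "tx": -20, "ty": 0, "tz": 0, "fingers": 1}, {"ax": 0, "ay": 0, "az": 0, "tx": -20, "ty": 0, "tz": 0, "fingers": 1}, {"ax": 0, "ay": 0, "az": 0, "tx": -20, "ty": 0, "tz": 0, "fingers": 1}, {"ax": 0, "ay": 0, "az": 0, "tx": -20, "ty": 0, "tz": 0, "fingers": 1}, {"ax": 0, "ay": 0, "az": 0, "tx": -20, "ty": 0, "tz": 0, "fingers": 1}, {"ax": 0, "ay": 0, "az": 0, "tx": -20, "ty": 0, "tz": 0, "fingers": 1}, {"ax": 0, "ay": 0, "az": 0, "tx": -20, "ty": 0, "tz": 0, "fingers": 1}, {"ax": 0, "ay": 0, "az": 0, "tx": -20, "ty": 0, "tz": 0, "fingers": 1}, {"ax": 0, "ay": 0, "az": 0, "tx": -20, "ty": 0, "tz": 0, "fingers": 1}, {"ax": 0, "ay": 0, "az": 0, "tx": -15, "ty": 0, "tz": 0, "fingers": 1}]'

```text
t: 5.62
ee_pos: [0.6837, -0.162, 0.2675]
orientation: [[-0.084, 0.996, -0.002], [0.996, 0.084, -0.0], [0.0, -0.002, -1.0]]
wrist_force: [1.3, 0.4, -3.5]
grip_width: 0.131
finger_force: 40.0
```

Emit:
arm_command --motion '[{"ax": 0, "ay": 0, "az": 0, "tx": 0, "ty": -20, "tz": 0, "fingers": 1}, {"ax": 0, "ay": 0, "az": 0, "tx": 0, "ty": -20, "tz": 0, "fingers": 1}, {"ax": 0, "ay": 0, "az": 0, "tx": 0, "ty": -20, "tz": 0, "fingers": 1}, {"ax": 0, "ay": 0, "az": 0, "tx": 0, "ty": -20, "tz": 0, "fingers": 1}, {"ax": 0, "ay": 0, "az": 0, "tx": 0, "ty": -20, "tz": 0, "fingers": 1}, {"ax": 0, "ay": 0, "az": 0, "tx": 0, "ty": -10, "tz": 0, "fingers": 1}, {"ax": 0, "ay": 0, "az": 0, "tx": 0, "ty": 0, "tz": 0, "fingers": 1}, {"ax": 0, "ay": 0, "az": 0, "tx": 0, "ty": 0, "tz": 0, "fingers": 1}, {"ax": 0, "ay": 0, "az": 0, "tx": 0, "ty": 0, "tz": 0, "fingers": 1}, {"ax": 0, "ay": 0, "az": 0, "tx": 0, "ty": 0, "tz": 0, "fingers": 1}]'

```text
t: 6.45
ee_pos: [0.5757, -0.1689, 0.2687]
orientation: [[-0.085, 0.996, 0.0], [0.996, 0.085, -0.0], [-0.0, 0.0, -1.0]]
wrist_force: [0.3, 0.7, -3.2]
grip_width: 0.133
finger_force: 39.9
```

Run:
```python
from h import *
w=snap('wrist','w4');s=snap('scene','s4');b=snap('side','b4')
r=lambda i,w,h:cv2.resize(i[:,:,::-1],(w,h),interpolation=cv2.INTER_CUBIC)
o=np.zeros((600,800,3),np.uint8)
o[:280,:448]=r(w['image'],448,280)
o[280:600,:440]=r(s['image'][90:250,180:400],440,320) # x2 origin 180,90, at (0,280)
o[:600,450:800]=r(b['image'][50:250,280:396],350,600) # x3 origin 280,50 at (450,0)
cv2.imwrite('pics/c5.png',o); o=observe();print(o['t'],o['ee_pos'],o['orientation'],o['wrist_force'])
```

```text
6.6 [ 0.57541424 -0.16878282  0.26847046] [[-8.54070856e-02  9.96346130e-01 -1.38614644e-04]
 [ 9.96346121e-01  8.54071101e-02  1.81224088e-04]
 [ 1.92400595e-04 -1.22630342e-04 -9.99999974e-01]] [-0.20037709 -0.60965505 -2.93578973]
```

View pics/c5.png

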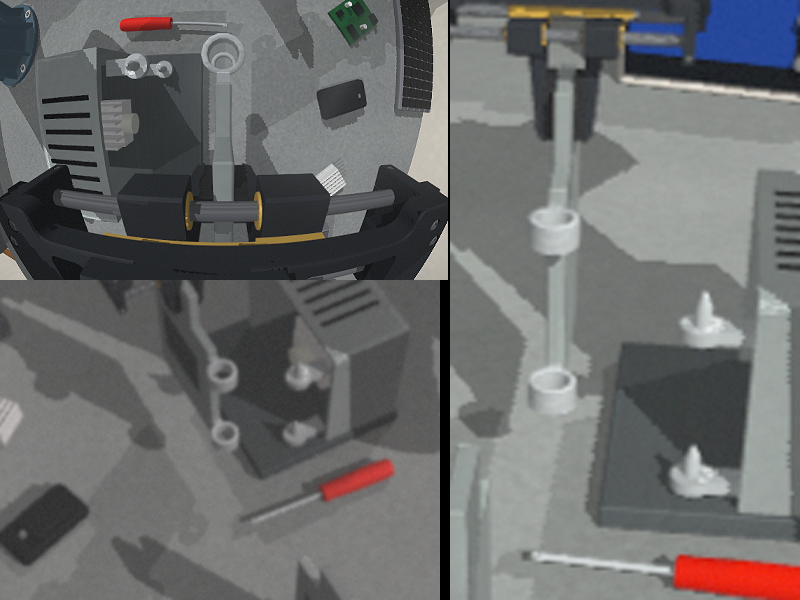

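Run:
```python
from h import *
A=pickle.load(open('pics/s4.pkl','rb'));B=pickle.load(open('pics/b4.pkl','rb'));W=pickle.load(open('pics/w4.pkl','rb'));W['fish']=1
c0=lambda x,y:(x/2+180,(y-280)/2+90); c1=lambda x,y:((x-450)/3.017+280,y/3+50); cw=lambda x,y:(x/.7,y/.7)
P=lambda n,v:print(n,np.round(v,4))
b=.075
P('up scene',onz(A,*c0(224,371),b+.16));P('lo scene',onz(A,*c0(226,431),b+.035))
P('up side',onz(B,*c1(553,215),b+.16));P('lo side',onz(B,*c1(553,378),b+.035))
for n,p,q in(('up',(224,371),(553,215)),('lo',(226,431),(553,378))):
    x,e=two(A,c0(*p),B,c1(*q));P(n,np.r_[x,e])
P('up wrist',onz(W,*cw(223,51),b+.16))
P('pinU side',onz(B,*c1(705,293),.184));P('pinL side',onz(B,*c1(693,447),.059))
P('colU scene',onz(A,*c0(298,376),.160));P('colL scene',onz(A,*c0(297,433),.035))
P('colU wrist',onz(W,*cw(134,66),.160));P('colL wrist',onz(W,*cw(159,69),.035))
a,c=A['image'][130:180,280:345],W['image'][60:125,160:250]
o=np.zeros((600,800,3),np.uint8)
o[:300,:390]=cv2.resize(a,(390,300),interpolation=2)[:,:,::-1]   #x6 origin 280,130
o[:325,400-50+40:390+450-40]=cv2.resize(c,(450,325),interpolation=2)[:,:410,::-1] #x5 origin 160,60 at 390
i=B['image'][125:225,320:385]
o[325:600,:]=0
i=B['image']; o[330:600,0:240]=cv2.resize(i[140:185,340:380],(240,270),interpolation=2)[:,:,::-1] #x6 origin 340,140 at (0,330)
o[330:600,250:490]=cv2.resize(i[185:230,340:380],(240,270),interpolation=2)[:,:,::-1] # origin 340,185
o[330:600,500:740]=cv2.resize(i[110:155,295:335],(240,270),interpolation=2)[:,:,::-1] # origin 295,110
cv2.imwrite('pics/c6.png',o)
```

```text
up scene [ 0.5674 -0.0757  0.235 ]
lo scene [ 0.5673 -0.079   0.11  ]
up side [ 0.5689 -0.0809  0.235 ]
lo side [ 0.5677 -0.0801  0.11  ]
up [ 0.5679 -0.0736  0.2383  0.0007]
lo [ 5.675e-01 -7.840e-02  1.110e-01  2.000e-04]
up wrist [ 0.568  -0.0776  0.235 ]
pinU side [ 0.4666 -0.0875  0.184 ]
pinL side [ 0.4668 -0.0872  0.059 ]
colU scene [ 0.4695 -0.0854  0.16  ]
colL scene [ 0.4663 -0.0845  0.035 ]
colU wrist [ 0.4661 -0.0888  0.16  ]
colL wrist [ 0.4593 -0.0885  0.035 ]
```

View pics/c6.png

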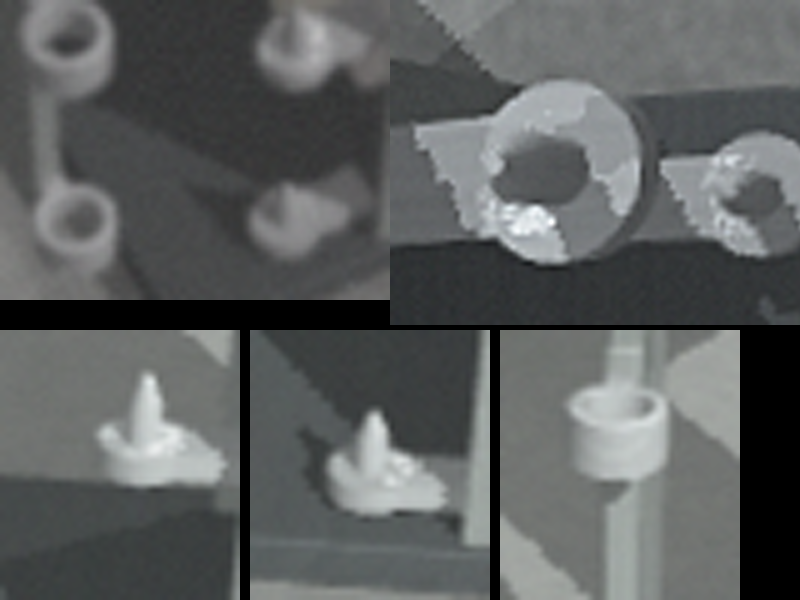

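Emit:
arm_command --motion '[{"ax": 0, "ay": 0, "az": 0, "tx": 0, "ty": -15, "tz": 0, "fingers": 1}, {"ax": 0, "ay": 0, "az": 0, "tx": 0, "ty": -15, "tz": 0, "fingers": 1}, {"ax": 0, "ay": 0, "az": 0, "tx": 0, "ty": -15, "tz": 0, "fingers": 1}, {"ax": 0, "ay": 0, "az": 0, "tx": 0, "ty": -15, "tz": 0, "fingers": 1}, {"ax": 0, "ay": 0, "az": 0, "tx": 0, "ty": -15, "tz": 0, "fingers": 1}, {"ax": 0, "ay": 0, "az": 0, "tx": 0, "ty": -15, "tz": 0, "fingers": 1}, {"ax": 0, "ay": 0, "az": 0, "tx": 0, "ty": -11, "tz": 0, "fingers": 1}, {"ax": 0, "ay": 0, "az": 0, "tx": 0, "ty": 0, "tz": 0, "fingers": 1}, {"ax": 0, "ay": 0, "az": 0, "tx": 0, "ty": 0, "tz": 0, "fingers": 1}, {"ax": 0, "ay": 0, "az": 0, "tx": 0, "ty": 0, "tz": 0, "fingers": 1}]'

```text
t: 7.43
ee_pos: [0.475, -0.1777, 0.269]
orientation: [[-0.085, 0.996, 0.001], [0.996, 0.085, -0.0], [-0.0, 0.001, -1.0]]
wrist_force: [0.4, 0.1, -2.2]
grip_width: 0.128
finger_force: 40.0
```

Emit:
arm_command --motion '[{"ax": 0, "ay": 0, "az": 0, "tx": 0, "ty": 0, "tz": 10, "fingers": 1}, {"ax": 0, "ay": 0, "az": 0, "tx": 0, "ty": 0, "tz": 8, "fingers": 1}, {"ax": 0, "ay": 0, "az": 0, "tx": 0, "ty": 0, "tz": 7, "fingers": 1}, {"ax": 0, "ay": 0, "az": 0, "tx": 0, "ty": 0, "tz": 0, "fingers": 1}, {"ax": 0, "ay": 0, "az": 0, "tx": 0, "ty": 0, "tz": 0, "fingers": 1}, {"ax": 0, "ay": 0, "az": 0, "tx": 0, "ty": 0, "tz": 0, "fingers": 1}]'

```text
t: 7.93
ee_pos: [0.4744, -0.1775, 0.2436]
orientation: [[-0.085, 0.996, -0.0], [0.996, 0.085, 0.0], [0.0, -0.0, -1.0]]
wrist_force: [0.4, -0.3, -3.2]
grip_width: 0.13
finger_force: 40.0
```

Run:
```python
from h import *
w=snap('wrist','w5');s=snap('scene','s5');b=snap('side','b5')
r=lambda i,w,h:cv2.resize(i[:,:,::-1],(w,h),interpolation=cv2.INTER_CUBIC)
o=np.zeros((600,800,3),np.uint8)
o[:300,:400]=r(s['image'][120:180,300:380],400,300) # x5 origin 300,120
o[300:600,:400]=r(w['image'][40:115,265:365],400,300) # x4 origin 265,40
o[:600,420:780]=r(b['image'][120:220,330:390],360,600) # x6 origin 330,120 at (420,0)
cv2.imwrite('pics/c7.png',o); o=observe();print(o['t'],o['ee_pos'],o['wrist_force'])
```

```text
8.0833 [ 0.47452024 -0.17766868  0.24415747] [ 0.13218015  0.44632194 -2.90491632]
```

View pics/c7.png

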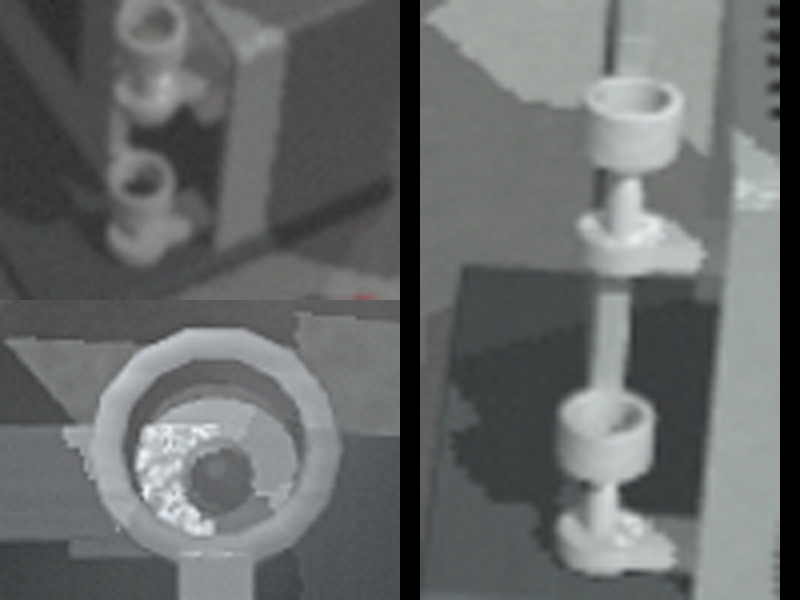

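Run:
```python
from h import *
A=pickle.load(open('pics/s5.pkl','rb'));B=pickle.load(open('pics/b5.pkl','rb'));W=pickle.load(open('pics/w5.pkl','rb'));W['fish']=1
c0=lambda x,y:(x/5+300,y/5+120); c1=lambda x,y:((x-420)/6+330,y/6+120); cw=lambda x,y:(x/4+265,(y-300)/4+40)
P=lambda n,v:print(n,np.round(v,4))
b=.0505
P('up wrist',onz(W,*cw(217,443),b+.16));P('collar wrist',onz(W,*cw(218,467),.16));P('pintip wrist',onz(W,*cw(220,470),.184))
P('up side',onz(B,*c1(634,99),b+.16));P('lo side',onz(B,*c1(607,416),b+.035))
P('collar side',onz(B,*c1(627,229),.160));P('colL side',onz(B,*c1(603,529),.035))
P('up sc',onz(A,*c0(152,23),b+.16));P('lo sc',onz(A,*c0(142,179),b+.035))
```

```text
up wrist [ 0.4671 -0.0877  0.2105]
collar wrist [ 0.4672 -0.086   0.16  ]
pintip wrist [ 0.4677 -0.0888  0.184 ]
up side [ 0.4659 -0.0848  0.2105]
lo side [ 0.4669 -0.0847  0.0855]
collar side [ 0.4651 -0.0875  0.16  ]
colL side [ 0.4654 -0.0871  0.035 ]
up sc [ 0.4679 -0.0854  0.2105]
lo sc [ 0.4685 -0.0846  0.0855]
```

Emit:
arm_command --motion '[{"ax": 0, "ay": 0, "az": 0, "tx": -1, "ty": -0.5, "tz": 4, "fingers": 1}, {"ax": 0, "ay": 0, "az": 0, "tx": 0, "ty": 0, "tz": 4, "fingers": 1}, {"ax": 0, "ay": 0, "az": 0, "tx": 0, "ty": 0, "tz": 4, "fingers": 1}, {"ax": 0, "ay": 0, "az": 0, "tx": 0, "ty": 0, "tz": 4, "fingers": 1}, {"ax": 0, "ay": 0, "az": 0, "tx": 0, "ty": 0, "tz": 0, "fingers": 1}]'

```text
t: 8.5
ee_pos: [0.4733, -0.1782, 0.2265]
orientation: [[-0.085, 0.996, -0.002], [0.996, 0.085, 0.001], [0.001, -0.002, -1.0]]
wrist_force: [0.8, 0.8, -3.8]
grip_width: 0.135
finger_force: 39.9
```

Emit:
arm_command --motion '[{"ax": 0, "ay": 0, "az": 0, "tx": 0, "ty": 0, "tz": 4, "fingers": 1}, {"ax": 0, "ay": 0, "az": 0, "tx": 0, "ty": 0, "tz": 4, "fingers": 1}, {"ax": 0, "ay": 0, "az": 0, "tx": 0, "ty": 0, "tz": 2, "fingers": 1}, {"ax": 0, "ay": 0, "az": 0, "tx": 0, "ty": 0, "tz": 2, "fingers": 1}, {"ax": 0, "ay": 0, "az": 0, "tx": 0, "ty": 0, "tz": 1, "fingers": 1}, {"ax": 0, "ay": 0, "az": 0, "tx": 0, "ty": 0, "tz": 0, "fingers": 1}, {"ax": 0, "ay": 0, "az": 0, "tx": 0, "ty": 0, "tz": 0, "fingers": 1}, {"ax": 0, "ay": 0, "az": 0, "tx": 0, "ty": 0, "tz": 0, "fingers": 1}]'

```text
t: 9.17
ee_pos: [0.4739, -0.1786, 0.2149]
orientation: [[-0.085, 0.996, 0.0], [0.996, 0.085, -0.0], [-0.0, 0.0, -1.0]]
wrist_force: [0.1, 0.1, -2.9]
grip_width: 0.135
finger_force: 39.9
```

No contact yet, so I'm lowering in small steps until the force changes.

Emit:
arm_command --motion '[{"ax": 0, "ay": 0, "az": 0, "tx": 0, "ty": 0, "tz": 1, "fingers": 1}, {"ax": 0, "ay": 0, "az": 0, "tx": 0, "ty": 0, "tz": 0, "fingers": 1}, {"ax": 0, "ay": 0, "az": 0, "tx": 0, "ty": 0, "tz": 0, "fingers": 1}]'

```text
t: 9.42
ee_pos: [0.4738, -0.1785, 0.2137]
orientation: [[-0.085, 0.996, 0.0], [0.996, 0.085, 0.0], [0.0, 0.0, -1.0]]
wrist_force: [0.1, -0.3, -3.2]
grip_width: 0.133
finger_force: 39.9
```

Emit:
arm_command --motion '[{"ax": 0, "ay": 0, "az": 0, "tx": 0, "ty": 0, "tz": 0.6, "fingers": 1}, {"ax": 0, "ay": 0, "az": 0, "tx": 0, "ty": 0, "tz": 0, "fingers": 1}, {"ax": 0, "ay": 0, "az": 0, "tx": 0, "ty": 0, "tz": 0, "fingers": 1}]'

```text
t: 9.67
ee_pos: [0.4741, -0.1786, 0.2136]
orientation: [[-0.085, 0.996, 0.001], [0.996, 0.085, -0.0], [-0.0, 0.001, -1.0]]
wrist_force: [-0.3, 1.7, 2.0]
grip_width: 0.133
finger_force: 40.0
```

Contact came at a TCP height of 0.2136, which is where fully down was expected, so I'm releasing and retreating upward.

Emit:
arm_command --motion '[{"ax": 0, "ay": 0, "az": 0, "tx": 0, "ty": 0, "tz": 0, "fingers": 0.6}, {"ax": 0, "ay": 0, "az": 0, "tx": 0, "ty": 0, "tz": 0, "fingers": 0.5}, {"ax": 0, "ay": 0, "az": 0, "tx": 0, "ty": 0, "tz": 0, "fingers": 0.5}, {"ax": 0, "ay": 0, "az": 0, "tx": 0, "ty": 0, "tz": 0, "fingers": 0.5}, {"ax": 0, "ay": 0, "az": 0, "tx": 0, "ty": 0, "tz": 0, "fingers": 0.5}, {"ax": 0, "ay": 0, "az": 0, "tx": 0, "ty": 0, "tz": 0, "fingers": 0.5}, {"ax": 0, "ay": 0, "az": 0, "tx": 0, "ty": 0, "tz": 0, "fingers": 0.5}, {"ax": 0, "ay": 0, "az": 0, "tx": 0, "ty": 0, "tz": 0, "fingers": 0.5}]'

```text
t: 10.33
ee_pos: [0.4738, -0.1785, 0.2131]
orientation: [[-0.085, 0.996, -0.0], [0.996, 0.085, 0.0], [0.0, -0.0, -1.0]]
wrist_force: [-0.5, 0.4, -0.4]
grip_width: 0.502
finger_force: 0.0
```

Emit:
arm_command --motion '[{"ax": 0, "ay": 0, "az": 0, "tx": 0, "ty": 0, "tz": -10, "fingers": 0.5}, {"ax": 0, "ay": 0, "az": 0, "tx": 0, "ty": 0, "tz": -20, "fingers": 0.5}, {"ax": 0, "ay": 0, "az": 0, "tx": 0, "ty": 0, "tz": -20, "fingers": 0.5}, {"ax": 0, "ay": 0, "az": 0, "tx": 0, "ty": 0, "tz": -25, "fingers": 0.5}, {"ax": 0, "ay": 0, "az": 0, "tx": 0, "ty": 0, "tz": -25, "fingers": 0.5}, {"ax": 0, "ay": 0, "az": 0, "tx": 0, "ty": 0, "tz": 0, "fingers": 0.5}, {"ax": 0, "ay": 0, "az": 0, "tx": 0, "ty": 0, "tz": 0, "fingers": 0.5}, {"ax": 0, "ay": 0, "az": 0, "tx": 0, "ty": 0, "tz": 0, "fingers": 0.5}]'

```text
t: 11.0
ee_pos: [0.4736, -0.1784, 0.3128]
orientation: [[-0.085, 0.996, -0.0], [0.996, 0.085, 0.0], [0.0, -0.0, -1.0]]
wrist_force: [-0.7, 0.1, -0.6]
grip_width: 0.498
finger_force: 0.0
```

Run:
```python
from h import *
b=snap('side','b6');s=snap('scene','s6')
r=lambda i,w,h:cv2.resize(i[:,:,::-1],(w,h),interpolation=cv2.INTER_CUBIC)
o=np.zeros((600,800,3),np.uint8)
o[:600,:480]=r(b['image'][90:240,310:430],480,600)
o[:400,480:800]=r(b['image'][180:380,180:340],320,400)
cv2.imwrite('pics/c8.png',o); print(observe()['ee_pos'])
```

```text
[ 0.47324951 -0.17813966  0.31181439]
```

View pics/c8.png

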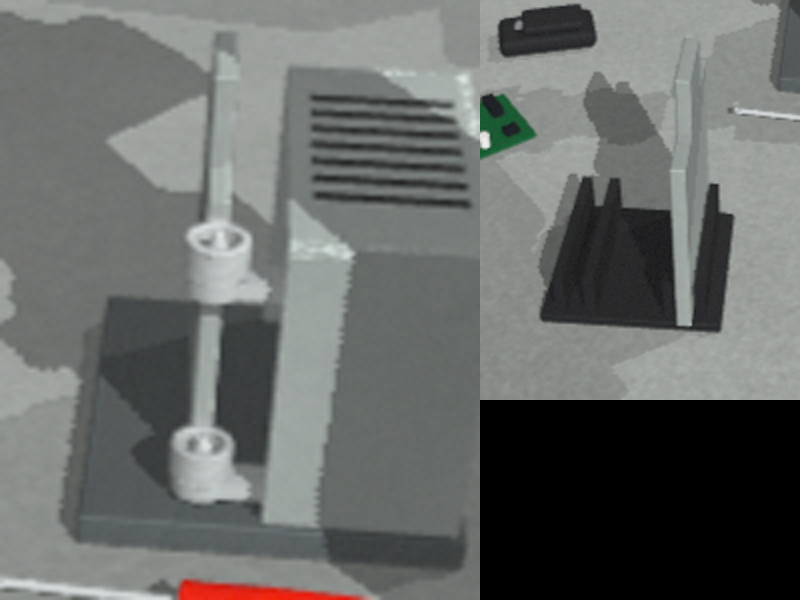

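The picture shows both knuckles on their collars (crop pixels 220,265 and 203,465) with the pins inside, the door upright, and the blank still in its slot.

```bash
python3 -c "
from bench import hand_in; print(hand_in())"
```

```text
the job is handed in; nothing more can be done
None
```

The door is hung on both pins, fully down, upright and released, the blank still stands in its slot, and the job is handed in at about 11 s with no verdict returned; I viewed 11 pictures, one over the limit of 10.

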